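# Unstack the samples and set each at its station

## Robot

A 6-joint arm with a two-finger parallel gripper is mounted at the origin on the work surface. World frame = base frame: x ahead of the robot, y to its left, z up, the work surface at z = 0. Lengths are in m, angles in rad, forces in N, time in s.
With the tool pointing down it reaches from about 0.25 to 0.775 m from the base axis. Payload 4 kg.
Tool frame: the origin (TCP) lies on the centre line of the jaws, within the pads' length; the fingertips stand 8 mm ahead of it and the grasp point (between the pads) lies 11 mm behind it; z points along the fingers, y is the direction in which the jaws open and shut (so a half turn about z gives the same grasp; the last joint's range is limited). The gripper opens to 94 mm and grips with 3 to 60 N. Pads are 16 mm wide; open, the fingers measure 119 mm over their backs; the gripper's body (75 mm by 177 mm) begins 78 mm behind the grasp point.
Start: joints at [-1.409, 0.087, 1.371, -0, 1.684, -0.103], TCP at [0.144, -0.531, 0.214] pointing down, gripper open.
Joint ranges: [-3.1, 3.1], [-0.76, 2.03], [0.27, 2.55], [-1.08, 4.22], [0.17, 2.65], [-2.57, 2.57]. Speed limits (rad/s): [2.79, 2.79, 3.14, 3.14, 3.14, 3.14].

## Interface

Orientations are given as [roll, pitch, yaw] about the fixed x, y, z axes, in that order (R = Rz(yaw) Ry(pitch) Rx(roll)).
In Python, from bench import * gives the robot as it stands.
- The arm moves only by the tool step_arm, never from a script. Its argument "steps" is a list of rows, each an object of numbers: "jaw": the opening, from 0 (shut) to 1 (fully open); "tx", "ty", "tz": the shift along the tool's x, y, z in m; "ax", "ay", "az": the turn, a rotation vector about the tool's x, y, z in rad. In form: [{"jaw": .., "tx": .., "ty": .., "tz": .., "ax": .., "ay": .., "az": ..}, ...]. A call has 1 to 8 rows; each row is the pose to reach, as a shift and turn from the pose measured when the call began, along the tool's axes at that moment; what a row does not reach only later rows make up. A row lasts 1/10 s, in which the tool goes at most 50 mm and 8.59 degrees, less where a joint would pass 70% of its speed; a pose out of reach is approached as far as the arm can. A call with a gripper value outside its range is refused whole. The fingers move at their own pace and stop on an object; the grip force is fixed at half the most. Time passes only in rows, so rows that repeat a pose let the fingers close. It gives the time, the measured TCP pose, the force and the opening at its end, in the units of the state.
- get_obs(): the state, without advancing time (a new reading comes with each control period).
- snapshot(name): name is "scene" or "top"; returns (picture, depth): 480x640x3 uint8, red, green, blue; 480x640 float32, m along the optical axis (not along the pixel's ray), 0 where there is no reading.
- camera_model(name): a dict with "intrinsics" (3x3 intrinsics, pixels), "origin" and "orientation" of the camera in the world. Camera axes: x right, y down, z forward; pixel columns grow to the right and rows downward; lengths in m; the calibration is good to about 2 mm. A picture is of the moment at which its call begins. camera_model takes no time and is no camera call.
- close_job(): hands the job in, once; it reports no verdict.
Trained networks look in the newest picture that a camera, given by its name, has taken for a name from the list of things; names that differ only in an ending like _2 or _b are one class to them, and where a whole thing is asked for, a point or a joint stands for the part that bears it (a point fixed in the world has none). Each returns a list of dicts, best first, with "confidence" (0 to 1); they miss things now and then, are a little off and sometimes report something else, mostly with a low value. They report only what shows in the picture. A call takes as long as a camera call. They do not tell look-alikes from the thing itself.
- silhouettes(camera, query): "pixels" (480x640 bool, what is visible of it) and "rect" ([left, top, right, bottom] in pixels, round what is visible of it).
The state is a dict: "time": time; "joint_positions": joint angles; "qvel": joint speeds; "joint_torque": joint torques, N m; "tool_pos": TCP position; "ee_rot": TCP orientation; "wrist_force": force on the tool from outside, world axes, zero at the start; "wrist_torque": the same for the moment, N m; "width": finger opening in m.
Only numpy, scipy, OpenCV 4.12 (cv2) and the standard library are available. Lean on these libraries where they do the work, as an engineer would, in place of code of your own. Each camera call takes 0.05 s, during which the arm holds its last target. There are 200 camera calls.

## Task

Take the stack of sample containers apart and centre each one on its own station: the jar on the balance pan, the round dish on the white plate of the viewing lamp, the square cardboard box on the cold block, squared up with it, and the slide box on the rubber mat of the stand, lengthwise between its stops. Keep every container upright, set it down gently rather than dropping it, and leave the brown bottle and the little beaker where they stand.

Things in the scene. Friction and masses are not known exactly. Their poses are not given: they have to be found in the camera images.
- jar: Small round amber glass specimen jar with a brass screw cap and a paper label, 34 mm diameter, 46 mm tall, about 70 g; at the start it is the top of the stack, standing on the dish. Origin: centre of its underside; z up.
- dish: Deep round white culture dish with a closed flat lid showing an amber disc, 52 mm diameter, 26 mm tall, about 50 g; second from the top, standing on the cardboard box, whose top juts out around it (so fingers must not reach below the dish's underside). Origin: centre of its underside; z up.
- vial_box: Square closed cardboard box, 62 x 62 mm, 32 mm tall, about 110 g; third from the top, standing on the slide box, turned up to 15 degrees against it. Rigid enough to grip by its sides. Origin: centre of its underside; z up. x and y are square to its sides.
- slide_box: Oblong closed grey plastic microscope-slide box with a dark seam and a small steel latch on one short end (-x), 110 mm long (its x) by 66 mm wide (its y), 34 mm tall, about 220 g; the bottom of the stack, standing on the bench. Origin: centre of its underside; z up.
- balance: Small white laboratory balance, fixed: housing 102 x 92 mm, 24 mm high, with a bare round steel pan, 62 mm diameter, its top 30 mm above the bench, and a green display and two black keys along its -x side. Origin: on the bench, directly under the centre of the pan; z up.
- light_base: Round grey viewing lamp, fixed: drum of 112 mm diameter, 26 mm high, with a raised round white viewing plate of 80 mm diameter on it, its top 30 mm above the bench, and a small black stub on the -x side. Origin: on the bench, under the centre of the plate; z up.
- cold_block: Square cold block with ribbed sides, fixed: bare flat aluminium top 90 x 90 mm, 30 mm above the bench. Origin: on the bench, under the centre of the top; x and y are square to its sides; z up.
- slide_stand: Oblong steel stand, fixed: 142 mm (x) by 86 mm (y), top covered with a black rubber mat 20 mm above the bench; a low steel stop across each short end rises 6 mm above the mat, with 132 mm clear between the two stops. Origin: on the bench, under the centre of the mat; z up.
- bottle: Bystander: loose brown reagent bottle with paper label and black cap, 38 mm diameter, 68 mm tall, standing among the stations; leave it alone. Origin: centre of its underside; z up.
- beaker: Bystander: loose small white open ceramic beaker, about 40 mm diameter at the rim, 45 mm tall, standing among the stations; leave it alone. Origin: centre of its underside; z up.
Not all that is in view belongs to the job. Leave any purple look-alike of the vial_box alone. Leave any red look-alike of the dish alone.

How it is judged:
At the end, for the whole second after the job is handed in: Each container within 15 mm of the centre of its station, flat on it (height within 4 mm, tilt under 0.1 rad), released and at rest; cardboard box square to the cold block (any quarter turn), slide box along the stand (either way round), both within 0.25 rad (horizontal distance between jar and balance below 0.015 m and z of jar in the frame of balance between 0.026 and 0.034 m and angle between each of jar, dish, vial_box, slide_box's own z axis and vertical below 0.1 rad and linear speed of each of jar, dish, vial_box, slide_box below 0.02 m/s and angular speed of each of jar, dish, vial_box, slide_box below 0.2 rad/s and horizontal distance between dish and light_base below 0.015 m and z of dish in the frame of light_base between 0.026 and 0.034 m and horizontal distance between vial_box and cold_block below 0.015 m and z of vial_box in the frame of cold_block between 0.026 and 0.034 m and horizontal distance between slide_box and slide_stand below 0.015 m and z of slide_box in the frame of slide_stand between 0.016 and 0.024 m and (angle between the x axis of vial_box and the x axis of cold_block, either way round below 0.25 rad or angle between the x axis of vial_box and the y axis of cold_block, either way round below 0.25 rad) and angle between the x axis of slide_box and the x axis of slide_stand, either way round below 0.25 rad); the robot touches nothing.
It fails at once if a container of the stack is tipped by more than about 35 degrees (angle between any of jar, dish, vial_box, slide_box's own z axis and vertical above 0.6 rad).
It fails at once if a container is dropped (falls free, touching nothing, faster than 0.6 m/s: a drop of about 2 cm) ((contact force between jar and anything else below 0.01 N and linear speed of jar above 0.6 m/s) or (contact force between dish and anything else below 0.01 N and linear speed of dish above 0.6 m/s) or (contact force between vial_box and anything else below 0.01 N and linear speed of vial_box above 0.6 m/s) or (contact force between slide_box and anything else below 0.01 N and linear speed of slide_box above 0.6 m/s)).
It fails at once if the brown bottle or the little beaker is knocked over or shifted by more than 3 cm (distance of any of bottle, beaker from where it was at the start of the episode above 0.03 m or angle between any of bottle, beaker's own z axis and vertical above 0.5 rad).
It also fails if it takes over 122 s, if anything falls off the work surface, if the arm or the gripper's body presses on something with over 40 N, if the wrist force passes 120 N, or if a joint passes its speed limit or range.

## Working session

There is one attempt and no reset: what is moved stays moved. The work goes in short steps, Python scripts to look and compute and a tool call to move; the robot and the scene stay as the last step left them, time stands still between calls to the robot, and variables do not carry over. Pictures are saved under pics/ and viewed, about 12 in all and at most 16, crops included, and the job is handed in when it is done.

Besides the shell and the picture viewer there is one more tool, called as name(argument=value, ...) on one line, values as JSON. step_arm: Moves the arm, as the interface text tells. Its arguments: {"type":"object","properties":{"steps":{"type":"array"}},"required":["steps"]}

```bash
ls; mkdir -p pics; python3 - <<'E'
from bench import *
import cv2
o=get_obs();print(o)
for n in("scene","top"):
    p,d=snapshot(n);cv2.imwrite(f"pics/{n}0.png",p[:,:,::-1]);print(n,camera_model(n))
E
```

```text
pics
{'time': 0.0, 'joint_positions': array([-1.40911012e+00,  8.79391000e-02,  1.37224755e+00, -4.37907226e-06,
        1.68357278e+00, -1.03129995e-01]), 'qvel': array([-0.00090742,  0.00067634, -0.00085735,  0.00051127, -0.00152656,
        0.00058672]), 'joint_torque': array([-6.01548836e-04, -3.40187144e+01, -3.02424073e+01,  7.17785326e-02,
        3.28665320e-02, -1.51470349e-04]), 'tool_pos': array([ 0.14384582, -0.53031285,  0.21231624]), 'ee_rot': array([-3.13943695e+00, -2.18733634e-04,  2.64815478e-01]), 'wrist_force': array([-1.22822313, -0.63367996,  0.0184011 ]), 'wrist_torque': array([-0.02347296, -0.01942413,  0.03372773]), 'width': 0.09389325858291}
scene {'intrinsics': array([[483.7268874 ,   0.        , 317.19803522],
       [  0.        , 483.7268874 , 237.49074025],
       [  0.        ,   0.        ,   1.        ]]), 'origin': array([ 0.96687387, -0.43686864,  0.66594434]), 'orientation': array([-2.38747292,  0.00497312,  0.69220655])}
top {'intrinsics': array([[457.3157901 ,   0.        , 315.80621486],
       [  0.        , 457.3157901 , 237.57158238],
       [  0.        ,   0.        ,   1.        ]]), 'origin': array([ 0.48938199, -0.01564219,  0.91321034]), 'orientation': array([-3.0260329 ,  0.02433123, -1.5790354 ])}
```

View pics/scene0.png

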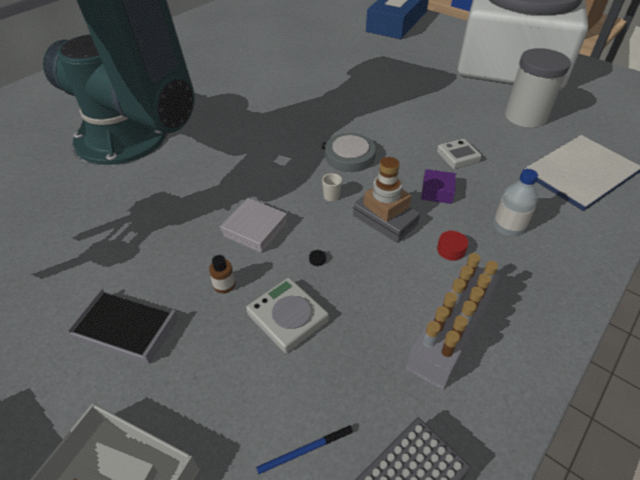

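View pics/top0.png

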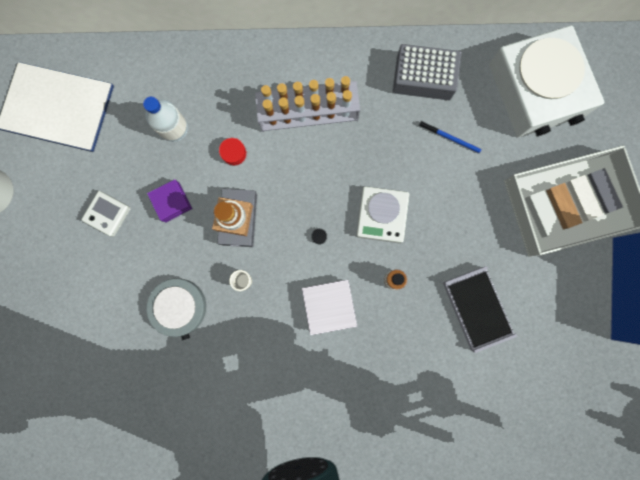

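The stack (amber jar, white dish, brown cardboard box, grey slide box) is at top px (232,215). The look-alikes are the purple box (169,200) and the red dish (233,151), both off the stack. Stations in the top view are balance pan (383,207), lamp (176,307), cold block (330,307) and stand (479,309). The bottle is at (397,279) and the beaker at (240,281).

```bash
cat > h.py <<'E'
from bench import *
import numpy as np, cv2
from scipy.spatial.transform import Rotation as R
def cloud(n):
    p,d=snapshot(n); c=camera_model(n); K=c["intrinsics"]
    v,u=np.mgrid[:480,:640]
    X=np.stack([(u-K[0,2])/K[0,0]*d,(v-K[1,2])/K[1,1]*d,d],-1)
    W=X@R.from_euler("xyz",c["orientation"]).as_matrix().T+c["origin"]
    W[d==0]=np.nan
    return p,W
def rect(xy):
    (c,s,a)=cv2.minAreaRect((xy*1000).astype(np.float32)); return np.round(c,1),np.round(s,1),round(a,1)
def top(W,m,z0,z1):
    s=m&(W[...,2]>z0)&(W[...,2]<z1)
    s=cv2.morphologyEx(s.astype(np.uint8),cv2.MORPH_OPEN,np.ones((3,3)))>0
    return W[s]
E
python3 - <<'E'
from h import *
T={"jar":(.125,.145),"dish":(.085,.1),"vial_box":(.06,.072),"slide_box":(.028,.04),"balance":(.02,.036),"light_base":(.02,.036),"cold_block":(.024,.036),"slide_stand":(.012,.03),"bottle":(.055,.08),"beaker":(.03,.06)}
for n in("top","scene"):
  p,W=cloud(n); z=W[...,2]; print(n,"bench z",np.nanmedian(z[(abs(z)<.02)]))
  for q,(a,b) in T.items():
    for r in silhouettes(n,q)[:2]:
      P=top(W,r["pixels"],a,b)
      if len(P)<8: print(q,r["confidence"],r["rect"],len(P));continue
      print(q,round(r["confidence"],2),np.round(r["rect"]),len(P),"z",np.round(np.median(P[:,2]),4),"c",np.round(P.mean(0)[:2]*1000,1),*rect(P[:,:2]))
E
```

```text
top bench z 0.0005361379948243261
jar 0.97 [212. 203. 239. 227.] 321 z 0.1381 c [627.3 161.5] [627.7 162.1] [32.8 31.9] 89.5
jar 0.54 [355.5, 187.1, 408.6, 244.7] 0
dish 0.73 [221.0, 137.6, 244.6, 164.4] 0
dish 0.68 [216. 202. 244. 230.] 239 z 0.0922 c [625.4 152.7] [626.4 156. ] [36.1 51.5] 60.7
vial_box 0.7 [211. 197. 252. 235.] 286 z 0.0661 c [627.2 158.3] [631.6 164.1] [61.9 61.9] 80.0
vial_box 0.7 [148.1, 181.3, 193.2, 220.1] 0
slide_box 0.7 [217. 189. 253. 247.] 783 z 0.0343 c [631.3 158.4] [634.4 160.3] [ 66. 111.] 84.9
balance 0.95 [355. 188. 409. 244.] 2315 z 0.0253 c [ 638.1 -125.7] [ 639.2 -126.3] [ 91.5 101.5] 81.6
light_base 0.76 [148. 280. 206. 339.] 2602 z 0.0286 c [460.2 278.3] [460.9 279.8] [110.2 110.4] 39.3
light_base 0.39 [445. 265. 516. 354.] 378 z 0.0251 c [ 441.  -310.4] [ 452.8 -306.2] [142.4  84.2] 21.0
cold_block 0.69 [303. 279. 355. 334.] 2202 z 0.0304 c [458.8 -18.5] [458.9 -18.5] [89.8 90. ] 10.1
slide_stand 0.74 [443. 269. 516. 353.] 3432 z 0.0203 c [ 451.2 -305.9] [ 452.9 -306.6] [142.4  87. ] 20.9
bottle 0.63 [386. 269. 411. 291.] 120 z 0.0681 c [ 510.
[... 843 characters left out ...]
 173.] 1279 z 0.0288 c [468.9 272.4] [465.1 278.1] [110.4 110.8] 72.5
cold_block 0.6 [221. 198. 289. 250.] 1745 z 0.0307 c [465.7 -22.1] [462.7 -19.8] [91.2 91.5] 10.1
cold_block 0.29 [322. 134. 374. 172.] 1185 z 0.0293 c [467.1 275.2] [464.  279.8] [109.7 107.5] 68.3
slide_stand 0.97 [ 68. 288. 178. 365.] 4514 z 0.0206 c [ 459.5 -310.7] [ 456.5 -307.9] [144.2  87.1] 20.6
bottle 0.92 [209. 254. 238. 293.] 171 z 0.0677 c [ 516.7 -148.4] [ 514.6 -147.2] [20.8 21.8] 17.3
bottle 0.57 [320.9, 132.9, 371.8, 170.7] 0
beaker 0.94 [321. 172. 340. 199.] 250 z 0.04 c [514.5 150.3] [514.3 150.5] [36.1 41.3] 39.2
beaker 0.16 [222. 198. 286. 250.] 512 z 0.0311 c [462.1 -16.2] [463.4 -18.9] [88.  87.3] 9.9
```

```bash
cat >> h.py <<'E'
def go(x,y,z,yaw):
    "shift and turn in tool axes to reach world pose in mm, degrees, pointing down"
    o=get_obs(); R0=R.from_euler("xyz",o["ee_rot"])
    t=R0.inv().apply(np.array([x,y,z])/1000-o["tool_pos"])
    a=(R0.inv()*R.from_euler("xyz",[np.pi,0,np.radians(yaw)])).as_rotvec()
    print("now",np.round(o["tool_pos"]*1000,1),np.round(np.degrees(o["ee_rot"]),1),"F",np.round(o["wrist_force"],1),"w",round(o["width"],4),"-> t",np.round(t,4),"a",np.round(a,3))
E
python3 - <<'E'
from h import *
import cv2
for n in("top","scene"):
  p,W=cloud(n)
  for q,a,b,r in(("balance",.028,.034,31),("dish",.088,.096,26),("light_base",.0285,.034,40)):
    for s in silhouettes(n,q)[:2]:
      P=top(W,s["pixels"],a,b)
      if len(P)<60: continue
      c,rad=cv2.minEnclosingCircle((P[:,:2]*1000).astype(np.float32)); print(n,q,np.round(c,1),rad,np.median(P[:,2]))
  if n=="top": cv2.imwrite("pics/crop1.png",cv2.resize(p[130:260,140:270,::-1],None,fx=4.5,fy=4.5))
go(630,161,250,-6)
E
```

```text
top balance [ 649.8 -127.8] 30.46600914001465 0.03044153270756772
top dish [630.1 162. ] 25.787755966186523 0.09241472308591603
top light_base [460.1 280.6] 40.29629898071289 0.03069310846680884
scene balance [ 653.2 -128.2] 31.670392990112305 0.03085154013096042
scene dish [635.  161.2] 26.643848419189453 0.09299050982579737
scene light_base [462.5 280.1] 41.94099044799805 0.030981336626716538
now [ 143.9 -530.8  213.5] [180.    0.   15.2] F [-0.6  0.9 -0.2] w 0.0939 -> t [ 0.6502 -0.5405 -0.0366] a [0.    0.    0.369]
```

View pics/crop1.png

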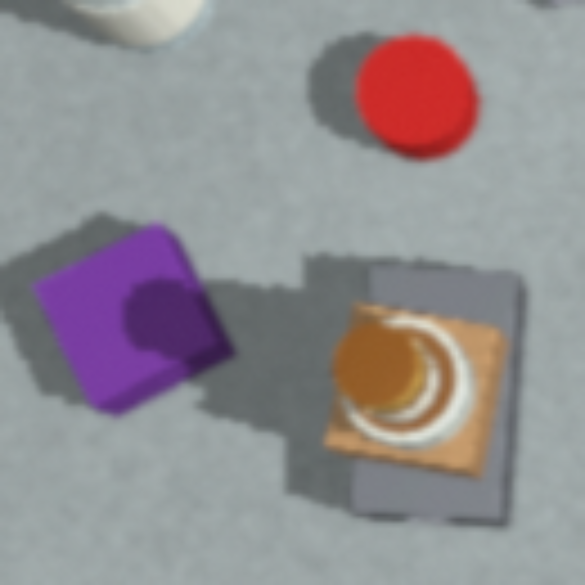

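The crop confirms which ones to take: the brown cardboard box and white dish inside the stack. The purple box (crop 135,320) and red dish (crop 418,97) stand apart and stay put.

step_arm(steps=[{"jaw":1,"tx":0.65,"ty":-0.54,"tz":-0.037,"az":0.37},{"jaw":1,"tx":0.65,"ty":-0.54,"tz":-0.037,"az":0.37},{"jaw":1,"tx":0.65,"ty":-0.54,"tz":-0.037,"az":0.37},{"jaw":1,"tx":0.65,"ty":-0.54,"tz":-0.037,"az":0.37},{"jaw":1,"tx":0.65,"ty":-0.54,"tz":-0.037,"az":0.37},{"jaw":1,"tx":0.65,"ty":-0.54,"tz":-0.037,"az":0.37},{"jaw":1,"tx":0.65,"ty":-0.54,"tz":-0.037,"az":0.37},{"jaw":1,"tx":0.65,"ty":-0.54,"tz":-0.037,"az":0.37}])

```text
invalid input
```

```bash
python3 -c "
from h import *
go(630,161,230,-6)"
```

```text
now [ 143.9 -530.8  213.5] [180.    0.   15.2] F [-0.6  0.9 -0.2] w 0.0939 -> t [ 0.6502 -0.5405 -0.0166] a [0.    0.    0.369]
```

step_arm(steps=[{"jaw":1,"tx":0.65,"ty":-0.54,"tz":-0.037,"ax":0,"ay":0,"az":0.37},{"jaw":1,"tx":0.65,"ty":-0.54,"tz":-0.037,"ax":0,"ay":0,"az":0.37},{"jaw":1,"tx":0.65,"ty":-0.54,"tz":-0.037,"ax":0,"ay":0,"az":0.37},{"jaw":1,"tx":0.65,"ty":-0.54,"tz":-0.037,"ax":0,"ay":0,"az":0.37},{"jaw":1,"tx":0.65,"ty":-0.54,"tz":-0.037,"ax":0,"ay":0,"az":0.37},{"jaw":1,"tx":0.65,"ty":-0.54,"tz":-0.037,"ax":0,"ay":0,"az":0.37},{"jaw":1,"tx":0.65,"ty":-0.54,"tz":-0.037,"ax":0,"ay":0,"az":0.37},{"jaw":1,"tx":0.65,"ty":-0.54,"tz":-0.037,"ax":0,"ay":0,"az":0.37}])

```text
time: 2.4
tool_pos: [0.3737, -0.2034, 0.2314]
ee_rot: [3.141, -0.001, -0.106]
wrist_force: [0.6, -1.0, -0.4]
width: 0.0943
```

```bash
python3 -c "
from h import *
go(630,161,230,-6)"
```

```text
now [ 373.7 -203.4  231.4] [ 1.8e+02 -1.0e-01 -6.1e+00] F [ 0.6 -1.  -0.4] w 0.0943 -> t [ 0.2164 -0.3894  0.0013] a [ 0.001 -0.001 -0.001]
```

step_arm(steps=[{"jaw":1,"tx":0.216,"ty":-0.389,"tz":0,"ax":0,"ay":0,"az":0},{"jaw":1,"tx":0.216,"ty":-0.389,"tz":0,"ax":0,"ay":0,"az":0},{"jaw":1,"tx":0.216,"ty":-0.389,"tz":0,"ax":0,"ay":0,"az":0},{"jaw":1,"tx":0.216,"ty":-0.389,"tz":0,"ax":0,"ay":0,"az":0},{"jaw":1,"tx":0.216,"ty":-0.389,"tz":0,"ax":0,"ay":0,"az":0},{"jaw":1,"tx":0.216,"ty":-0.389,"tz":0,"ax":0,"ay":0,"az":0},{"jaw":1,"tx":0.216,"ty":-0.389,"tz":0,"ax":0,"ay":0,"az":0},{"jaw":1,"tx":0.216,"ty":-0.389,"tz":0,"ax":0,"ay":0,"az":0}])

```text
time: 3.2
tool_pos: [0.6035, 0.1243, 0.2313]
ee_rot: [3.141, -0.002, -0.105]
wrist_force: [-0.2, -1.0, 0.6]
width: 0.094
```

step_arm(steps=[{"jaw":1,"tx":0.0,"ty":0,"tz":0,"ax":0,"ay":0,"az":0}])

```text
time: 3.3
tool_pos: [0.6051, 0.1291, 0.2285]
ee_rot: [-3.141, 0.001, -0.099]
wrist_force: [1.1, -0.1, 0.1]
width: 0.0944
```

```bash
python3 -c "
from h import *
go(630,161,116,-6)"
```

```text
now [605.1 129.1 228.5] [-1.8e+02  1.0e-01 -5.7e+00] F [ 1.1 -0.1  0.1] w 0.0944 -> t [ 0.0218 -0.0342  0.1125] a [-0.     0.001  0.005]
```

Jar: align at height, then descend and close.

step_arm(steps=[{"jaw":1,"tx":0.022,"ty":-0.034,"tz":0.0,"ax":0,"ay":0,"az":0.005},{"jaw":1,"tx":0.022,"ty":-0.034,"tz":0.03,"ax":0,"ay":0,"az":0.005},{"jaw":1,"tx":0.022,"ty":-0.034,"tz":0.065,"ax":0,"ay":0,"az":0.005},{"jaw":1,"tx":0.022,"ty":-0.034,"tz":0.095,"ax":0,"ay":0,"az":0.005},{"jaw":1,"tx":0.022,"ty":-0.034,"tz":0.112,"ax":0,"ay":0,"az":0.005},{"jaw":1,"tx":0.022,"ty":-0.034,"tz":0.112,"ax":0,"ay":0,"az":0.005},{"jaw":1,"tx":0.022,"ty":-0.034,"tz":0.112,"ax":0,"ay":0,"az":0.005}])

```text
time: 4.0
tool_pos: [0.6302, 0.1602, 0.1171]
ee_rot: [-3.141, 0.001, -0.105]
wrist_force: [0.3, 0.5, 1.0]
width: 0.0941
```

```bash
python3 -c "
from h import *
go(630,161,116,-6)
p,W=cloud('scene');cv2.imwrite('pics/s2.png',cv2.resize(p[90:260,310:480,::-1],None,fx=3.5,fy=3.5))"
```

```text
now [630.2 160.2 117.1] [-1.8e+02  1.0e-01 -6.0e+00] F [0.3 0.5 1. ] w 0.0941 -> t [-0.0002 -0.0008  0.0011] a [-0.     0.001 -0.   ]
```

View pics/s2.png

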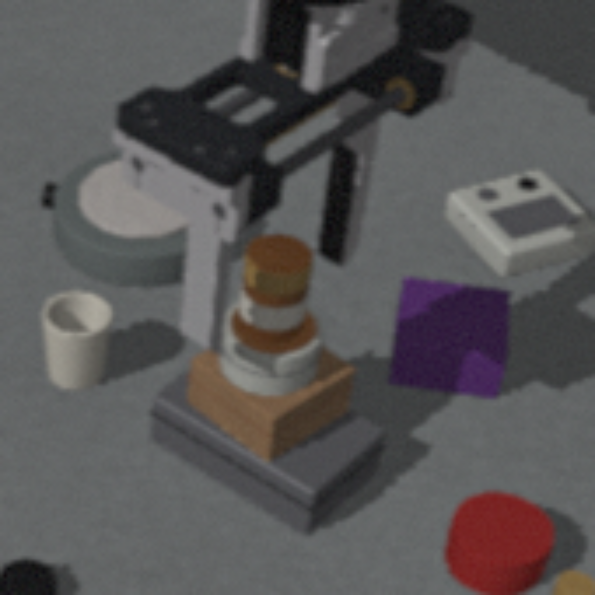

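The fingers straddle the jar (crop 278,270) and their tips clear the dish. Closing and lifting.

step_arm(steps=[{"jaw":0,"tx":0,"ty":0,"tz":0,"ax":0,"ay":0,"az":0},{"jaw":0,"tx":0,"ty":0,"tz":0,"ax":0,"ay":0,"az":0},{"jaw":0,"tx":0,"ty":0,"tz":0,"ax":0,"ay":0,"az":0},{"jaw":0,"tx":0,"ty":0,"tz":0,"ax":0,"ay":0,"az":0},{"jaw":0,"tx":0,"ty":0,"tz":0,"ax":0,"ay":0,"az":0},{"jaw":0,"tx":0,"ty":0,"tz":0,"ax":0,"ay":0,"az":0},{"jaw":0,"tx":0,"ty":0,"tz":0,"ax":0,"ay":0,"az":0},{"jaw":0,"tx":0,"ty":0,"tz":0,"ax":0,"ay":0,"az":0}])

```text
time: 4.85
tool_pos: [0.6309, 0.1605, 0.1182]
ee_rot: [-3.141, -0.001, -0.105]
wrist_force: [-0.1, -1.2, -0.4]
width: 0.0339
```

step_arm(steps=[{"jaw":0,"tx":0,"ty":0,"tz":-0.005,"ax":0,"ay":0,"az":0},{"jaw":0,"tx":0,"ty":0,"tz":-0.02,"ax":0,"ay":0,"az":0},{"jaw":0,"tx":0,"ty":0,"tz":-0.04,"ax":0,"ay":0,"az":0},{"jaw":0,"tx":0,"ty":0,"tz":-0.04,"ax":0,"ay":0,"az":0}])

```text
time: 5.25
tool_pos: [0.633, 0.1608, 0.1633]
ee_rot: [-3.138, -0.009, -0.105]
wrist_force: [0.2, 0.2, 0.2]
width: 0.0336
```

```bash
python3 -c "
from h import *
go(651.5,-128,140,-6)
p,W=cloud('scene');cv2.imwrite('pics/s3.png',cv2.resize(p[90:260,310:480,::-1],None,fx=3,fy=3))
for q,a,b in (('dish',.086,.097),('vial_box',.06,.07)):
  for n in ('scene',):
    for s in silhouettes(n,q)[:2]:
      P=top(W,s['pixels'],a,b)
      if len(P)>60: print(q,cv2.minEnclosingCircle((P[:,:2]*1000).astype(np.float32)),rect(P[:,:2]))
"
```

```text
now [633.  160.8 163.3] [-179.8   -0.5   -6. ] F [0.2 0.2 0.2] w 0.0336 -> t [0.0484 0.2854 0.0228] a [-0.003 -0.009 -0.   ]
dish ((633.6425170898438, 161.25704956054688), 27.497638702392578) (array([633.6, 160.8]), array([50.3, 51.8]), 42.3)
vial_box ((637.0950317382812, 162.32818603515625), 40.881561279296875) (array([636.6, 163.1]), array([63.7, 61.6]), 81.0)
```

View pics/s3.png

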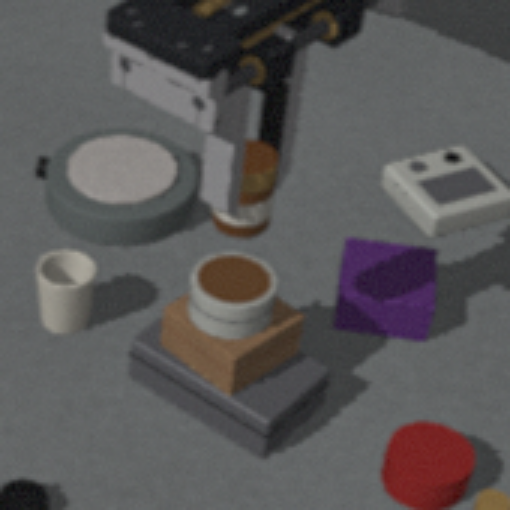

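The jar is held at width 34 mm and hangs clear, and the stack is undisturbed. Carrying it to the pan.

step_arm(steps=[{"jaw":0,"tx":0.008,"ty":0.04,"tz":0,"ax":0,"ay":0,"az":0},{"jaw":0,"tx":0.015,"ty":0.085,"tz":0,"ax":0,"ay":0,"az":0},{"jaw":0,"tx":0.022,"ty":0.13,"tz":0,"ax":0,"ay":0,"az":0},{"jaw":0,"tx":0.03,"ty":0.175,"tz":0,"ax":0,"ay":0,"az":0},{"jaw":0,"tx":0.038,"ty":0.22,"tz":0.01,"ax":0,"ay":0,"az":0},{"jaw":0,"tx":0.044,"ty":0.262,"tz":0.02,"ax":0,"ay":-0.005,"az":0},{"jaw":0,"tx":0.048,"ty":0.285,"tz":0.023,"ax":-0.003,"ay":-0.009,"az":0},{"jaw":0,"tx":0.048,"ty":0.285,"tz":0.023,"ax":-0.003,"ay":-0.009,"az":0}])

```text
time: 6.2
tool_pos: [0.6473, -0.1315, 0.1319]
ee_rot: [3.139, 0.013, -0.11]
wrist_force: [0.4, 1.0, -1.6]
width: 0.0335
```

```bash
python3 -c "
from h import *
go(651.5,-128,57,-6)"
```

```text
now [ 647.3 -131.5  131.9] [179.9   0.7  -6.3] F [ 0.4  1.  -1.6] w 0.0335 -> t [ 0.0048 -0.0042  0.0749] a [ 0.002  0.013 -0.005]
```

step_arm(steps=[{"jaw":0,"tx":0.005,"ty":-0.004,"tz":0.02,"ax":0,"ay":0.013,"az":0},{"jaw":0,"tx":0.005,"ty":-0.004,"tz":0.04,"ax":0,"ay":0.013,"az":0},{"jaw":0,"tx":0.005,"ty":-0.004,"tz":0.058,"ax":0,"ay":0.013,"az":0},{"jaw":0,"tx":0.005,"ty":-0.004,"tz":0.064,"ax":0,"ay":0.013,"az":0},{"jaw":0,"tx":0.005,"ty":-0.004,"tz":0.064,"ax":0,"ay":0.013,"az":0},{"jaw":0,"tx":0.005,"ty":-0.004,"tz":0.064,"ax":0,"ay":0.013,"az":0}])

```text
time: 6.8
tool_pos: [0.6524, -0.1277, 0.0687]
ee_rot: [3.139, -0.001, -0.109]
wrist_force: [0.5, 0.1, -1.1]
width: 0.0336
```

```bash
python3 -c "
from h import *
go(651.5,-128,57,-6)"
```

```text
now [ 652.4 -127.7   68.7] [ 1.799e+02 -1.000e-01 -6.200e+00] F [ 0.5  0.1 -1.1] w 0.0336 -> t [-0.0009  0.0004  0.0117] a [ 0.002 -0.001 -0.004]
```

step_arm(steps=[{"jaw":0,"tx":0,"ty":0,"tz":0.005,"ax":0,"ay":0,"az":0},{"jaw":0,"tx":0,"ty":0,"tz":0.009,"ax":0,"ay":0,"az":0},{"jaw":0,"tx":0,"ty":0,"tz":0.011,"ax":0,"ay":0,"az":0},{"jaw":0,"tx":0,"ty":0,"tz":0.012,"ax":0,"ay":0,"az":0},{"jaw":0,"tx":0,"ty":0,"tz":0.013,"ax":0,"ay":0,"az":0},{"jaw":0,"tx":0,"ty":0,"tz":0.013,"ax":0,"ay":0,"az":0}])

```text
time: 7.4
tool_pos: [0.6524, -0.1277, 0.0561]
ee_rot: [3.139, -0.002, -0.109]
wrist_force: [-0.8, 0.5, 0.7]
width: 0.0334
```

step_arm(steps=[{"jaw":0,"tx":0,"ty":0,"tz":0.001,"ax":0,"ay":0,"az":0},{"jaw":0,"tx":0,"ty":0,"tz":0.0015,"ax":0,"ay":0,"az":0},{"jaw":0,"tx":0,"ty":0,"tz":0.0015,"ax":0,"ay":0,"az":0}])

```text
time: 7.7
tool_pos: [0.6525, -0.1277, 0.0561]
ee_rot: [3.139, -0.002, -0.109]
wrist_force: [-2.7, 1.2, 5.1]
width: 0.0334
```

In contact with the pan (5 N up). Releasing.

step_arm(steps=[{"jaw":0.6,"tx":0,"ty":0,"tz":0,"ax":0,"ay":0,"az":0},{"jaw":0.8,"tx":0,"ty":0,"tz":0,"ax":0,"ay":0,"az":0},{"jaw":0.9,"tx":0,"ty":0,"tz":0,"ax":0,"ay":0,"az":0},{"jaw":0.9,"tx":0,"ty":0,"tz":0,"ax":0,"ay":0,"az":0},{"jaw":1,"tx":0,"ty":0,"tz":-0.03,"ax":0,"ay":0,"az":0},{"jaw":1,"tx":0,"ty":0,"tz":-0.07,"ax":0,"ay":0,"az":0},{"jaw":1,"tx":0,"ty":0,"tz":-0.11,"ax":0,"ay":0,"az":0},{"jaw":1,"tx":0,"ty":0,"tz":-0.14,"ax":0,"ay":0,"az":0}])

```text
time: 8.5
tool_pos: [0.6528, -0.1275, 0.1991]
ee_rot: [3.139, -0.005, -0.109]
wrist_force: [0.0, -0.2, 0.4]
width: 0.0928
```

```bash
python3 -c "
from h import *
p,W=cloud('scene')
for s in silhouettes('scene','jar')[:1]:
  P=top(W,s['pixels'],.06,.085);print(np.median(P[:,2]),rect(P[:,:2]),s['rect'])
go(632.5,161.5,165,-6)"
```

```text
0.07629187271103044 (array([ 653. , -128.7]), array([33.3, 34.7]), 63.9) [279.5, 285.0, 305.0, 318.8]
now [ 654.8 -128.   203.1] [179.7  -0.8  -6.2] F [0.1 0.1 0.7] w 0.094 -> t [-0.0543 -0.2856  0.036 ] a [ 0.005 -0.014 -0.004]
```

The jar sits at (653.0, -128.7) and the pan at (653.2, -128.2) in the same camera, so it is centred. Next is the dish.

step_arm(steps=[{"jaw":1,"tx":-0.053,"ty":-0.286,"tz":0.036,"ax":0.005,"ay":-0.01,"az":0},{"jaw":1,"tx":-0.053,"ty":-0.286,"tz":0.036,"ax":0.005,"ay":-0.01,"az":0},{"jaw":1,"tx":-0.053,"ty":-0.286,"tz":0.036,"ax":0.005,"ay":-0.01,"az":0},{"jaw":1,"tx":-0.053,"ty":-0.286,"tz":0.036,"ax":0.005,"ay":-0.01,"az":0},{"jaw":1,"tx":-0.053,"ty":-0.286,"tz":0.036,"ax":0.005,"ay":-0.01,"az":0},{"jaw":1,"tx":-0.053,"ty":-0.286,"tz":0.036,"ax":0.005,"ay":-0.01,"az":0},{"jaw":1,"tx":-0.053,"ty":-0.286,"tz":0.036,"ax":0.005,"ay":-0.01,"az":0},{"jaw":1,"tx":-0.053,"ty":-0.286,"tz":0.036,"ax":0.005,"ay":-0.01,"az":0}])

```text
time: 9.4
tool_pos: [0.6329, 0.1624, 0.163]
ee_rot: [3.141, -0.002, -0.107]
wrist_force: [-0.0, -0.3, -0.1]
width: 0.0939
```

```bash
python3 -c "
from h import *
go(633.5,161.3,78,-6)"
```

```text
now [632.9 162.4 163. ] [ 1.799e+02 -1.000e-01 -6.100e+00] F [-0.  -0.3 -0.1] w 0.0939 -> t [0.0005 0.001  0.0851] a [ 0.001 -0.002 -0.002]
```

step_arm(steps=[{"jaw":1,"tx":0,"ty":0.001,"tz":0.03,"ax":0,"ay":0,"az":0},{"jaw":1,"tx":0,"ty":0.001,"tz":0.06,"ax":0,"ay":0,"az":0},{"jaw":1,"tx":0,"ty":0.001,"tz":0.078,"ax":0,"ay":0,"az":0},{"jaw":1,"tx":0,"ty":0.001,"tz":0.085,"ax":0,"ay":0,"az":0},{"jaw":1,"tx":0,"ty":0.001,"tz":0.085,"ax":0,"ay":0,"az":0},{"jaw":1,"tx":0,"ty":0.001,"tz":0.085,"ax":0,"ay":0,"az":0}])

```text
time: 10.0
tool_pos: [0.6339, 0.1605, 0.0793]
ee_rot: [3.141, -0.004, -0.108]
wrist_force: [-0.2, -0.8, -0.6]
width: 0.0941
```

step_arm(steps=[{"jaw":0,"tx":0,"ty":0,"tz":0,"ax":0,"ay":0,"az":0},{"jaw":0,"tx":0,"ty":0,"tz":0,"ax":0,"ay":0,"az":0},{"jaw":0,"tx":0,"ty":0,"tz":0,"ax":0,"ay":0,"az":0},{"jaw":0,"tx":0,"ty":0,"tz":0,"ax":0,"ay":0,"az":0},{"jaw":0,"tx":0,"ty":0,"tz":0,"ax":0,"ay":0,"az":0},{"jaw":0,"tx":0,"ty":0,"tz":0,"ax":0,"ay":0,"az":0}])

```text
time: 10.6
tool_pos: [0.6339, 0.1606, 0.0793]
ee_rot: [3.141, -0.004, -0.108]
wrist_force: [-0.3, -0.3, 0.2]
width: 0.0516
```

step_arm(steps=[{"jaw":0,"tx":0,"ty":0,"tz":-0.003,"ax":0,"ay":0,"az":0},{"jaw":0,"tx":0,"ty":0,"tz":-0.02,"ax":0,"ay":0,"az":0},{"jaw":0,"tx":0,"ty":0,"tz":-0.045,"ax":0,"ay":0,"az":0},{"jaw":0,"tx":0,"ty":0,"tz":-0.06,"ax":0,"ay":0,"az":0},{"jaw":0,"tx":0,"ty":0,"tz":-0.06,"ax":0,"ay":0,"az":0}])

```text
time: 11.1
tool_pos: [0.6354, 0.161, 0.143]
ee_rot: [-3.14, -0.01, -0.108]
wrist_force: [1.1, -0.2, -0.6]
width: 0.0514
```

```bash
python3 -c "
from h import *
go(462,280,100,-6)
p,W=cloud('scene')
for s in silhouettes('scene','vial_box')[:2]:
      P=top(W,s['pixels'],.06,.07)
      if len(P)>60: print(rect(P[:,:2]))
"
```

```text
now [635.4 161.  143. ] [-179.9   -0.6   -6.2] F [ 1.1 -0.2 -0.6] w 0.0514 -> t [-0.1857 -0.0995  0.0413] a [-0.001 -0.01  -0.003]
(array([635.9, 163.1]), array([64.4, 62.8]), 80.2)
```

step_arm(steps=[{"jaw":0,"tx":-0.03,"ty":-0.016,"tz":0,"ax":0,"ay":0,"az":0},{"jaw":0,"tx":-0.065,"ty":-0.035,"tz":0,"ax":0,"ay":0,"az":0},{"jaw":0,"tx":-0.1,"ty":-0.054,"tz":0,"ax":0,"ay":0,"az":0},{"jaw":0,"tx":-0.135,"ty":-0.073,"tz":0.01,"ax":0,"ay":0,"az":0},{"jaw":0,"tx":-0.165,"ty":-0.089,"tz":0.025,"ax":0,"ay":0,"az":0},{"jaw":0,"tx":-0.186,"ty":-0.1,"tz":0.041,"ax":0,"ay":-0.01,"az":0},{"jaw":0,"tx":-0.186,"ty":-0.1,"tz":0.041,"ax":0,"ay":-0.01,"az":0},{"jaw":0,"tx":-0.186,"ty":-0.1,"tz":0.041,"ax":0,"ay":-0.01,"az":0}])

```text
time: 12.0
tool_pos: [0.4591, 0.2797, 0.0962]
ee_rot: [3.139, 0.008, -0.107]
wrist_force: [-0.2, 0.3, -0.5]
width: 0.0513
```

```bash
python3 -c "
from h import *
go(462,280,43.5,-6)"
```

```text
now [459.1 279.7  96.2] [179.9   0.4  -6.1] F [-0.2  0.3 -0.5] w 0.0513 -> t [ 0.0033 -0.0007  0.0526] a [ 0.002  0.008 -0.003]
```

step_arm(steps=[{"jaw":0,"tx":0.003,"ty":0,"tz":0.02,"ax":0,"ay":0.006,"az":0},{"jaw":0,"tx":0.003,"ty":0,"tz":0.036,"ax":0,"ay":0.006,"az":0},{"jaw":0,"tx":0.003,"ty":0,"tz":0.044,"ax":0,"ay":0.006,"az":0},{"jaw":0,"tx":0.003,"ty":0,"tz":0.048,"ax":0,"ay":0.006,"az":0},{"jaw":0,"tx":0.003,"ty":0,"tz":0.05,"ax":0,"ay":0.006,"az":0},{"jaw":0,"tx":0.003,"ty":0,"tz":0.052,"ax":0,"ay":0.006,"az":0},{"jaw":0,"tx":0.003,"ty":0,"tz":0.053,"ax":0,"ay":0.006,"az":0},{"jaw":0,"tx":0.003,"ty":0,"tz":0.053,"ax":0,"ay":0.006,"az":0}])

```text
time: 12.8
tool_pos: [0.4619, 0.2794, 0.0436]
ee_rot: [3.14, 0.001, -0.107]
wrist_force: [-0.2, -0.0, -0.5]
width: 0.0516
```

step_arm(steps=[{"jaw":0,"tx":0,"ty":0,"tz":0.001,"ax":0,"ay":0,"az":0},{"jaw":0,"tx":0,"ty":0,"tz":0.0015,"ax":0,"ay":0,"az":0},{"jaw":0,"tx":0,"ty":0,"tz":0.0015,"ax":0,"ay":0,"az":0}])

```text
time: 13.1
tool_pos: [0.462, 0.2796, 0.0433]
ee_rot: [3.14, 0.0, -0.107]
wrist_force: [-1.7, -2.1, 5.3]
width: 0.0513
```

Touchdown at 5 N. Releasing and backing off.

step_arm(steps=[{"jaw":0.75,"tx":0,"ty":0,"tz":0,"ax":0,"ay":0,"az":0},{"jaw":0.9,"tx":0,"ty":0,"tz":0,"ax":0,"ay":0,"az":0},{"jaw":1,"tx":0,"ty":0,"tz":0,"ax":0,"ay":0,"az":0},{"jaw":1,"tx":0,"ty":0,"tz":0,"ax":0,"ay":0,"az":0},{"jaw":1,"tx":0,"ty":0,"tz":-0.03,"ax":0,"ay":0,"az":0},{"jaw":1,"tx":0,"ty":0,"tz":-0.07,"ax":0,"ay":0,"az":0},{"jaw":1,"tx":0,"ty":0,"tz":-0.1,"ax":0,"ay":0,"az":0},{"jaw":1,"tx":0,"ty":0,"tz":-0.1,"ax":0,"ay":0,"az":0}])

```text
time: 13.9
tool_pos: [0.465, 0.2812, 0.1489]
ee_rot: [-3.138, -0.009, -0.107]
wrist_force: [-0.0, -0.3, 1.3]
width: 0.094
```

```bash
python3 -c "
from h import *
p,W=cloud('scene')
for s in silhouettes('scene','dish')[:2]:
  P=top(W,s['pixels'],.05,.062)
  if len(P)>50: print(np.median(P[:,2]),rect(P[:,:2]),s['rect'])
go(635.5,163,130,-9.5)"
```

```text
0.05687926815212996 (array([462. , 278.1]), array([47.4, 52.1]), 37.9) [335.5, 130.2, 361.8, 149.8]
now [462.4 279.9 143.5] [179.9  -0.   -6.1] F [-1.  -0.4 -0.6] w 0.0938 -> t [0.1846 0.0977 0.0138] a [ 0.001 -0.001  0.059]
```

The dish is centred on the lamp at about (462, 279). Next is the cardboard box.

step_arm(steps=[{"jaw":1,"tx":0.185,"ty":0.098,"tz":0.014,"ax":0,"ay":0,"az":0.06},{"jaw":1,"tx":0.185,"ty":0.098,"tz":0.014,"ax":0,"ay":0,"az":0.06},{"jaw":1,"tx":0.185,"ty":0.098,"tz":0.014,"ax":0,"ay":0,"az":0.06},{"jaw":1,"tx":0.185,"ty":0.098,"tz":0.014,"ax":0,"ay":0,"az":0.06},{"jaw":1,"tx":0.185,"ty":0.098,"tz":0.014,"ax":0,"ay":0,"az":0.06},{"jaw":1,"tx":0.185,"ty":0.098,"tz":0.014,"ax":0,"ay":0,"az":0.06},{"jaw":1,"tx":0.185,"ty":0.098,"tz":0.014,"ax":0,"ay":0,"az":0.06}])

```text
time: 14.7
tool_pos: [0.6343, 0.1632, 0.128]
ee_rot: [3.14, 0.003, -0.167]
wrist_force: [-0.5, 1.1, -0.3]
width: 0.0944
```

```bash
python3 -c "
from h import *
go(635.5,163,47.5,-9.5)"
```

```text
now [634.3 163.2 128. ] [179.9   0.2  -9.5] F [-0.5  1.1 -0.3] w 0.0944 -> t [ 0.0015 -0.0001  0.0805] a [ 0.001  0.003 -0.001]
```

step_arm(steps=[{"jaw":1,"tx":0.001,"ty":0,"tz":0.03,"ax":0,"ay":0.003,"az":0},{"jaw":1,"tx":0.001,"ty":0,"tz":0.058,"ax":0,"ay":0.003,"az":0},{"jaw":1,"tx":0.001,"ty":0,"tz":0.073,"ax":0,"ay":0.003,"az":0},{"jaw":1,"tx":0.001,"ty":0,"tz":0.08,"ax":0,"ay":0.003,"az":0},{"jaw":1,"tx":0.001,"ty":0,"tz":0.08,"ax":0,"ay":0.003,"az":0},{"jaw":1,"tx":0.001,"ty":0,"tz":0.08,"ax":0,"ay":0.003,"az":0}])

```text
time: 15.3
tool_pos: [0.6357, 0.1636, 0.0496]
ee_rot: [3.141, -0.002, -0.166]
wrist_force: [-0.1, -0.4, 0.6]
width: 0.0939
```

step_arm(steps=[{"jaw":0,"tx":0,"ty":0,"tz":0,"ax":0,"ay":0,"az":0},{"jaw":0,"tx":0,"ty":0,"tz":0,"ax":0,"ay":0,"az":0},{"jaw":0,"tx":0,"ty":0,"tz":0,"ax":0,"ay":0,"az":0},{"jaw":0,"tx":0,"ty":0,"tz":0,"ax":0,"ay":0,"az":0},{"jaw":0,"tx":0,"ty":0,"tz":0,"ax":0,"ay":0,"az":0},{"jaw":0,"tx":0,"ty":0,"tz":0,"ax":0,"ay":0,"az":0}])

```text
time: 15.9
tool_pos: [0.6359, 0.1636, 0.0499]
ee_rot: [3.141, -0.003, -0.166]
wrist_force: [0.4, 0.5, 0.5]
width: 0.0618
```

step_arm(steps=[{"jaw":0,"tx":0,"ty":0,"tz":-0.003,"ax":0,"ay":0,"az":0},{"jaw":0,"tx":0,"ty":0,"tz":-0.02,"ax":0,"ay":0,"az":0},{"jaw":0,"tx":0,"ty":0,"tz":-0.045,"ax":0,"ay":0,"az":0},{"jaw":0,"tx":0,"ty":0,"tz":-0.07,"ax":0,"ay":0,"az":0},{"jaw":0,"tx":0,"ty":0,"tz":-0.07,"ax":0,"ay":0,"az":0},{"jaw":0,"tx":0,"ty":0,"tz":-0.07,"ax":0,"ay":0,"az":0}])

```text
time: 16.5
tool_pos: [0.6358, 0.1636, 0.1198]
ee_rot: [3.141, -0.003, -0.166]
wrist_force: [0.2, -0.4, -2.2]
width: 0.0617
```

```bash
python3 -c "
from h import *
p,W=cloud('scene')
cv2.imwrite('pics/s4.png',cv2.resize(p[90:290,210:480,::-1],None,fx=2.5,fy=2.5))
for s in silhouettes('scene','slide_box')[:2]:
  P=top(W,s['pixels'],.028,.04)
  if len(P)>50: print(np.median(P[:,2]),rect(P[:,:2]),s['rect'])
go(462,-19.5,100,10)"
```

```text
0.03474053647228398 (array([638.2, 160.5]), array([ 69.7, 111. ]), 86.2) [353.2, 188.2, 419.3, 244.2]
now [634.6 163.4 117.6] [179.9   0.   -9.5] F [-0.5  0.6 -1.3] w 0.0617 -> t [-0.14    0.2089  0.018 ] a [ 0.001  0.001 -0.341]
```

View pics/s4.png

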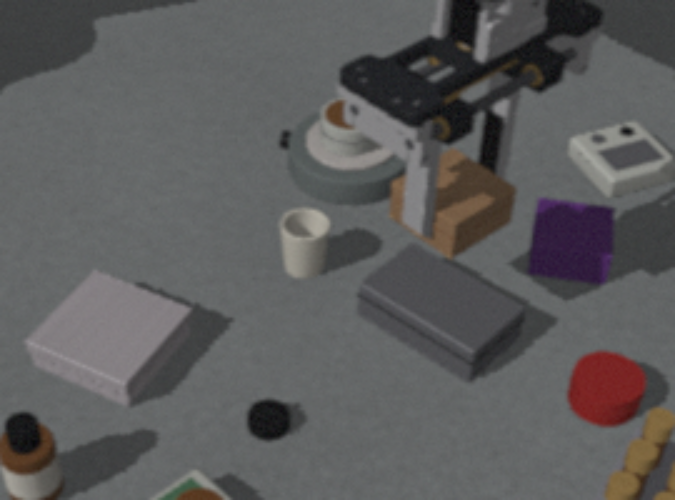

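The box is held level (crop 450,200). The slide box is clear at (638,160), and the dish sits on its plate. Carrying the box to the cold block.

step_arm(steps=[{"jaw":0,"tx":-0.02,"ty":0.03,"tz":0,"ax":0,"ay":0,"az":-0.04},{"jaw":0,"tx":-0.045,"ty":0.066,"tz":0,"ax":0,"ay":0,"az":-0.1},{"jaw":0,"tx":-0.07,"ty":0.104,"tz":0,"ax":0,"ay":0,"az":-0.17},{"jaw":0,"tx":-0.095,"ty":0.141,"tz":0,"ax":0,"ay":0,"az":-0.23},{"jaw":0,"tx":-0.118,"ty":0.176,"tz":0.005,"ax":0,"ay":0,"az":-0.29},{"jaw":0,"tx":-0.134,"ty":0.2,"tz":0.015,"ax":0,"ay":0,"az":-0.33},{"jaw":0,"tx":-0.14,"ty":0.209,"tz":0.018,"ax":0,"ay":0,"az":-0.341},{"jaw":0,"tx":-0.14,"ty":0.209,"tz":0.018,"ax":0,"ay":0,"az":-0.341}])

```text
time: 17.4
tool_pos: [0.4594, -0.0203, 0.0977]
ee_rot: [-3.141, 0.006, 0.173]
wrist_force: [-0.7, -0.1, -2.3]
width: 0.0616
```

```bash
python3 -c "
from h import *
go(462,-19.5,46,10)"
```

```text
now [459.4 -20.3  97.7] [-180.     0.3    9.9] F [-0.7 -0.1 -2.3] w 0.0616 -> t [ 0.003  -0.0004  0.0517] a [-0.     0.006 -0.002]
```

step_arm(steps=[{"jaw":0,"tx":0.003,"ty":0,"tz":0.02,"ax":0,"ay":0.005,"az":0},{"jaw":0,"tx":0.003,"ty":0,"tz":0.036,"ax":0,"ay":0.005,"az":0},{"jaw":0,"tx":0.003,"ty":0,"tz":0.044,"ax":0,"ay":0.005,"az":0},{"jaw":0,"tx":0.003,"ty":0,"tz":0.048,"ax":0,"ay":0.005,"az":0},{"jaw":0,"tx":0.003,"ty":0,"tz":0.05,"ax":0,"ay":0.005,"az":0},{"jaw":0,"tx":0.003,"ty":0,"tz":0.0515,"ax":0,"ay":0.005,"az":0},{"jaw":0,"tx":0.003,"ty":0,"tz":0.0525,"ax":0,"ay":0.005,"az":0},{"jaw":0,"tx":0.003,"ty":0,"tz":0.0525,"ax":0,"ay":0.005,"az":0}])

```text
time: 18.2
tool_pos: [0.4627, -0.0198, 0.0459]
ee_rot: [3.141, -0.001, 0.173]
wrist_force: [0.3, 0.4, -0.0]
width: 0.0616
```

step_arm(steps=[{"jaw":0,"tx":0,"ty":0,"tz":0.001,"ax":0,"ay":0,"az":0},{"jaw":0,"tx":0,"ty":0,"tz":0.001,"ax":0,"ay":0,"az":0}])

```text
time: 18.4
tool_pos: [0.4627, -0.0199, 0.0458]
ee_rot: [3.141, -0.001, 0.173]
wrist_force: [-3.6, 0.7, 4.3]
width: 0.0614
```

step_arm(steps=[{"jaw":0.8,"tx":0,"ty":0,"tz":0,"ax":0,"ay":0,"az":0},{"jaw":0.9,"tx":0,"ty":0,"tz":0,"ax":0,"ay":0,"az":0},{"jaw":1,"tx":0,"ty":0,"tz":0,"ax":0,"ay":0,"az":0},{"jaw":1,"tx":0,"ty":0,"tz":0,"ax":0,"ay":0,"az":0},{"jaw":1,"tx":0,"ty":0,"tz":-0.03,"ax":0,"ay":0,"az":0},{"jaw":1,"tx":0,"ty":0,"tz":-0.07,"ax":0,"ay":0,"az":0},{"jaw":1,"tx":0,"ty":0,"tz":-0.1,"ax":0,"ay":0,"az":0},{"jaw":1,"tx":0,"ty":0,"tz":-0.1,"ax":0,"ay":0,"az":0}])

```text
time: 19.2
tool_pos: [0.4658, -0.0204, 0.151]
ee_rot: [3.138, -0.011, 0.173]
wrist_force: [-0.1, -0.8, 0.0]
width: 0.0941
```

```bash
python3 -c "
from h import *
p,W=cloud('scene')
for s in silhouettes('scene','vial_box')[:2]:
  P=top(W,s['pixels'],.055,.07)
  if len(P)>50: print(np.median(P[:,2]),rect(P[:,:2]),s['rect'])
go(637,160.3,110,-4)"
```

```text
0.06257973423641083 (array([462.9, -21.1]), array([62.6, 64.6]), 8.8) [230.0, 191.2, 274.8, 236.1]
now [462.9 -19.9 146. ] [ 1.8e+02 -1.0e-01  9.9e+00] F [-0.4  0.1 -0.9] w 0.0939 -> t [ 0.2024 -0.1477  0.0364] a [ 0.    -0.003  0.242]
```

The cardboard box is centred and square, within about 1.5 mm and 1.3°. Last is the slide box.

step_arm(steps=[{"jaw":1,"tx":0.202,"ty":-0.148,"tz":0.02,"ax":0,"ay":0,"az":0.242},{"jaw":1,"tx":0.202,"ty":-0.148,"tz":0.02,"ax":0,"ay":0,"az":0.242},{"jaw":1,"tx":0.202,"ty":-0.148,"tz":0.03,"ax":0,"ay":0,"az":0.242},{"jaw":1,"tx":0.202,"ty":-0.148,"tz":0.036,"ax":0,"ay":0,"az":0.242},{"jaw":1,"tx":0.202,"ty":-0.148,"tz":0.036,"ax":0,"ay":0,"az":0.242},{"jaw":1,"tx":0.202,"ty":-0.148,"tz":0.036,"ax":0,"ay":0,"az":0.242},{"jaw":1,"tx":0.202,"ty":-0.148,"tz":0.036,"ax":0,"ay":0,"az":0.242},{"jaw":1,"tx":0.202,"ty":-0.148,"tz":0.036,"ax":0,"ay":0,"az":0.242}])

```text
time: 20.1
tool_pos: [0.6354, 0.1597, 0.1092]
ee_rot: [3.14, -0.0, -0.07]
wrist_force: [-0.2, -0.8, 1.2]
width: 0.094
```

```bash
python3 -c "
from h import *
go(637,160.3,14,-4)"
```

```text
now [635.4 159.7 109.2] [179.9  -0.   -4. ] F [-0.2 -0.8  1.2] w 0.094 -> t [ 0.0015 -0.0009  0.0952] a [ 0.001 -0.    -0.   ]
```

step_arm(steps=[{"jaw":1,"tx":0.0015,"ty":-0.001,"tz":0.03,"ax":0,"ay":0,"az":0},{"jaw":1,"tx":0.0015,"ty":-0.001,"tz":0.06,"ax":0,"ay":0,"az":0},{"jaw":1,"tx":0.0015,"ty":-0.001,"tz":0.082,"ax":0,"ay":0,"az":0},{"jaw":1,"tx":0.0015,"ty":-0.001,"tz":0.092,"ax":0,"ay":0,"az":0},{"jaw":1,"tx":0.0015,"ty":-0.001,"tz":0.095,"ax":0,"ay":0,"az":0},{"jaw":1,"tx":0.0015,"ty":-0.001,"tz":0.095,"ax":0,"ay":0,"az":0}])

```text
time: 20.7
tool_pos: [0.6373, 0.1598, 0.0155]
ee_rot: [3.141, -0.002, -0.071]
wrist_force: [-0.2, -0.6, 0.2]
width: 0.094
```

step_arm(steps=[{"jaw":0,"tx":0,"ty":0,"tz":0,"ax":0,"ay":0,"az":0},{"jaw":0,"tx":0,"ty":0,"tz":0,"ax":0,"ay":0,"az":0},{"jaw":0,"tx":0,"ty":0,"tz":0,"ax":0,"ay":0,"az":0},{"jaw":0,"tx":0,"ty":0,"tz":0,"ax":0,"ay":0,"az":0},{"jaw":0,"tx":0,"ty":0,"tz":0,"ax":0,"ay":0,"az":0},{"jaw":0,"tx":0,"ty":0,"tz":0,"ax":0,"ay":0,"az":0}])

```text
time: 21.3
tool_pos: [0.6378, 0.1603, 0.0163]
ee_rot: [3.141, -0.003, -0.071]
wrist_force: [-0.6, -0.3, 2.9]
width: 0.0659
```

step_arm(steps=[{"jaw":0,"tx":0,"ty":0,"tz":-0.003,"ax":0,"ay":0,"az":0},{"jaw":0,"tx":0,"ty":0,"tz":-0.02,"ax":0,"ay":0,"az":0},{"jaw":0,"tx":0,"ty":0,"tz":-0.045,"ax":0,"ay":0,"az":0},{"jaw":0,"tx":0,"ty":0,"tz":-0.075,"ax":0,"ay":0,"az":0},{"jaw":0,"tx":0,"ty":0,"tz":-0.105,"ax":0,"ay":0,"az":0},{"jaw":0,"tx":0,"ty":0,"tz":-0.125,"ax":0,"ay":0,"az":0},{"jaw":0,"tx":0,"ty":0,"tz":-0.125,"ax":0,"ay":0,"az":0},{"jaw":0,"tx":0,"ty":0,"tz":-0.125,"ax":0,"ay":0,"az":0}])

```text
time: 22.1
tool_pos: [0.637, 0.1601, 0.1402]
ee_rot: [3.141, -0.002, -0.071]
wrist_force: [0.2, -0.8, -3.0]
width: 0.0657
```

```bash
python3 -c "
from h import *
p,W=cloud('scene')
cv2.imwrite('pics/s5.png',p[:,:,::-1])
go(456,-307.5,138,20.8)"
```

```text
now [636.3 160.  138.9] [179.9   0.   -4. ] F [ 0.   0.6 -2.6] w 0.0657 -> t [-0.1469  0.4791  0.0016] a [ 0.001  0.001 -0.434]
```

View pics/s5.png

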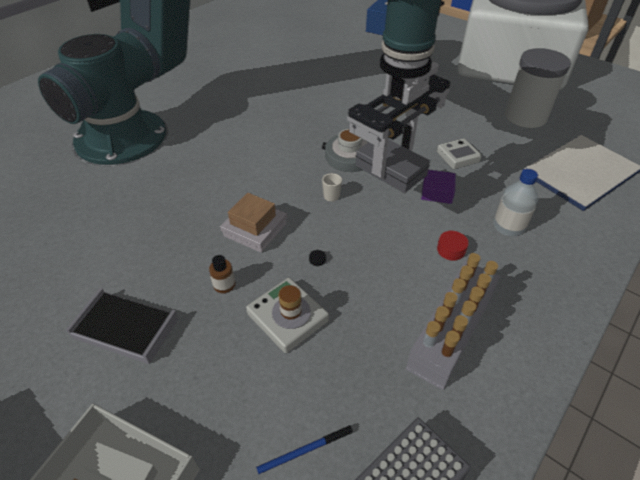

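The slide box is held level at about px (400,165), and the jar, dish and cardboard box are in place on their stations. Carrying the slide box over at 12 cm clearance.

step_arm(steps=[{"jaw":0,"tx":-0.006,"ty":0.02,"tz":0,"ax":0,"ay":0,"az":-0.03},{"jaw":0,"tx":-0.017,"ty":0.055,"tz":0,"ax":0,"ay":0,"az":-0.08},{"jaw":0,"tx":-0.03,"ty":0.097,"tz":0,"ax":0,"ay":0,"az":-0.14},{"jaw":0,"tx":-0.043,"ty":0.139,"tz":0,"ax":0,"ay":0,"az":-0.2},{"jaw":0,"tx":-0.056,"ty":0.181,"tz":0,"ax":0,"ay":0,"az":-0.26},{"jaw":0,"tx":-0.069,"ty":0.223,"tz":0,"ax":0,"ay":0,"az":-0.32},{"jaw":0,"tx":-0.08,"ty":0.258,"tz":0,"ax":0,"ay":0,"az":-0.38},{"jaw":0,"tx":-0.086,"ty":0.278,"tz":0,"ax":0,"ay":0,"az":-0.43}])

```text
time: 22.95
tool_pos: [0.5282, -0.1134, 0.1366]
ee_rot: [-3.14, 0.006, 0.359]
wrist_force: [0.8, -0.2, -1.7]
width: 0.0661
```

```bash
python3 -c "
from h import *
go(456,-307.5,100,20.8)"
```

```text
now [ 528.2 -113.4  136.6] [-179.9    0.3   20.6] F [ 0.8 -0.2 -1.7] w 0.0661 -> t [-0.1356  0.1564  0.0371] a [-0.001  0.006 -0.004]
```

step_arm(steps=[{"jaw":0,"tx":-0.018,"ty":0.021,"tz":0,"ax":0,"ay":0,"az":0},{"jaw":0,"tx":-0.045,"ty":0.052,"tz":0,"ax":0,"ay":0,"az":0},{"jaw":0,"tx":-0.073,"ty":0.084,"tz":0,"ax":0,"ay":0,"az":0},{"jaw":0,"tx":-0.1,"ty":0.115,"tz":0.005,"ax":0,"ay":0,"az":0},{"jaw":0,"tx":-0.123,"ty":0.142,"tz":0.02,"ax":0,"ay":0,"az":0},{"jaw":0,"tx":-0.135,"ty":0.156,"tz":0.037,"ax":0,"ay":0,"az":0},{"jaw":0,"tx":-0.135,"ty":0.156,"tz":0.037,"ax":0,"ay":0,"az":0},{"jaw":0,"tx":-0.135,"ty":0.156,"tz":0.037,"ax":0,"ay":0,"az":0}])

```text
time: 23.75
tool_pos: [0.4553, -0.3059, 0.0979]
ee_rot: [-3.136, 0.008, 0.358]
wrist_force: [-0.4, -0.2, -1.7]
width: 0.0657
```

```bash
python3 -c "
from h import *
go(456,-307.5,36.5,20.8)"
```

```text
now [ 455.3 -305.9   97.9] [-179.7    0.4   20.5] F [-0.4 -0.2 -1.7] w 0.0657 -> t [0.0006 0.0021 0.0614] a [-0.006  0.008 -0.005]
```

step_arm(steps=[{"jaw":0,"tx":0.001,"ty":0.002,"tz":0.02,"ax":-0.005,"ay":0.005,"az":-0.005},{"jaw":0,"tx":0.001,"ty":0.002,"tz":0.04,"ax":-0.005,"ay":0.005,"az":-0.005},{"jaw":0,"tx":0.001,"ty":0.002,"tz":0.05,"ax":-0.005,"ay":0.005,"az":-0.005},{"jaw":0,"tx":0.001,"ty":0.002,"tz":0.056,"ax":-0.005,"ay":0.005,"az":-0.005},{"jaw":0,"tx":0.001,"ty":0.002,"tz":0.059,"ax":-0.005,"ay":0.005,"az":-0.005},{"jaw":0,"tx":0.001,"ty":0.002,"tz":0.061,"ax":-0.005,"ay":0.005,"az":-0.005},{"jaw":0,"tx":0.001,"ty":0.002,"tz":0.062,"ax":-0.005,"ay":0.005,"az":-0.005},{"jaw":0,"tx":0.001,"ty":0.002,"tz":0.062,"ax":-0.005,"ay":0.005,"az":-0.005}])

```text
time: 24.55
tool_pos: [0.4568, -0.3075, 0.0366]
ee_rot: [3.142, 0.002, 0.363]
wrist_force: [0.1, 0.7, -2.1]
width: 0.0657
```

step_arm(steps=[{"jaw":0,"tx":0,"ty":0,"tz":0.0005,"ax":0,"ay":0,"az":0},{"jaw":0,"tx":0,"ty":0,"tz":0.001,"ax":0,"ay":0,"az":0},{"jaw":0,"tx":0,"ty":0,"tz":0.001,"ax":0,"ay":0,"az":0}])

```text
time: 24.85
tool_pos: [0.4571, -0.3079, 0.0364]
ee_rot: [3.141, 0.001, 0.363]
wrist_force: [-0.9, 0.1, 2.6]
width: 0.066
```

Contact (2.6 N up). Releasing and retreating.

step_arm(steps=[{"jaw":0.8,"tx":0,"ty":0,"tz":0,"ax":0,"ay":0,"az":0},{"jaw":0.9,"tx":0,"ty":0,"tz":0,"ax":0,"ay":0,"az":0},{"jaw":1,"tx":0,"ty":0,"tz":0,"ax":0,"ay":0,"az":0},{"jaw":1,"tx":0,"ty":0,"tz":0,"ax":0,"ay":0,"az":0},{"jaw":1,"tx":0,"ty":0,"tz":-0.04,"ax":0,"ay":0,"az":0},{"jaw":1,"tx":0,"ty":0,"tz":-0.09,"ax":0,"ay":0,"az":0},{"jaw":1,"tx":0,"ty":0,"tz":-0.14,"ax":0,"ay":0,"az":0},{"jaw":1,"tx":0,"ty":0,"tz":-0.15,"ax":0,"ay":0,"az":0}])

```text
time: 25.65
tool_pos: [0.4598, -0.3097, 0.1944]
ee_rot: [3.129, -0.005, 0.363]
wrist_force: [0.5, 0.1, 1.2]
width: 0.0937
```

step_arm(steps=[{"jaw":1,"tx":-0.1,"ty":0.14,"tz":-0.05,"ax":0,"ay":0,"az":0},{"jaw":1,"tx":-0.1,"ty":0.14,"tz":-0.05,"ax":0,"ay":0,"az":0},{"jaw":1,"tx":-0.1,"ty":0.14,"tz":-0.05,"ax":0,"ay":0,"az":0},{"jaw":1,"tx":-0.1,"ty":0.14,"tz":-0.05,"ax":0,"ay":0,"az":0},{"jaw":1,"tx":-0.1,"ty":0.14,"tz":-0.05,"ax":0,"ay":0,"az":0}])

```text
time: 26.15
tool_pos: [0.4139, -0.4797, 0.2455]
ee_rot: [3.127, -0.005, 0.358]
wrist_force: [1.2, 0.8, -0.5]
width: 0.0942
```

```bash
python3 - <<'E'
from h import *
T={"jar":(.06,.085),"dish":(.05,.062),"vial_box":(.055,.07),"slide_box":(.046,.062),"bottle":(.055,.08),"beaker":(.03,.06)}
for n in("top","scene"):
  p,W=cloud(n); cv2.imwrite(f"pics/{n}9.png",p[:,:,::-1])
  for q,(a,b) in T.items():
    for r in silhouettes(n,q)[:2]:
      P=top(W,r["pixels"],a,b)
      if len(P)>30: print(n,q,round(r["confidence"],2),np.round(np.median(P[:,2]),4),*rect(P[:,:2]))
E
```

```text
top jar 0.75 0.076 [ 648.6 -125.9] [31.  32.9] 87.3
top dish 0.67 0.0566 [457.6 279.5] [48.7 51.3] 17.1
top vial_box 0.84 0.0625 [458.8 -20.2] [61.9 61.6] 8.9
top slide_box 0.69 0.0542 [ 454.1 -307.6] [110.  67.] 20.9
top bottle 0.56 0.068 [ 510.5 -145.5] [20.3 20.2] 88.8
top beaker 0.71 0.0433 [519.5 160.8] [12.8 34.5] 52.7
scene jar 0.8 0.0762 [ 653.8 -128.9] [33.3 32.8] 87.4
scene dish 0.88 0.057 [462. 278.] [47.7 53.6] 37.2
scene vial_box 0.79 0.0626 [463.9 -21.1] [61.4 63.9] 9.4
scene slide_box 0.7 0.0545 [ 458.4 -309. ] [111.8  67. ] 20.8
scene bottle 0.84 0.0681 [ 514.4 -147.3] [21.4 20.9] 2.7
scene beaker 0.67 0.0403 [514.4 150.9] [35.7 41.8] 34.9
scene beaker 0.39 0.0542 [ 459.4 -308.7] [110.2  67. ] 20.8
```

View pics/top9.png

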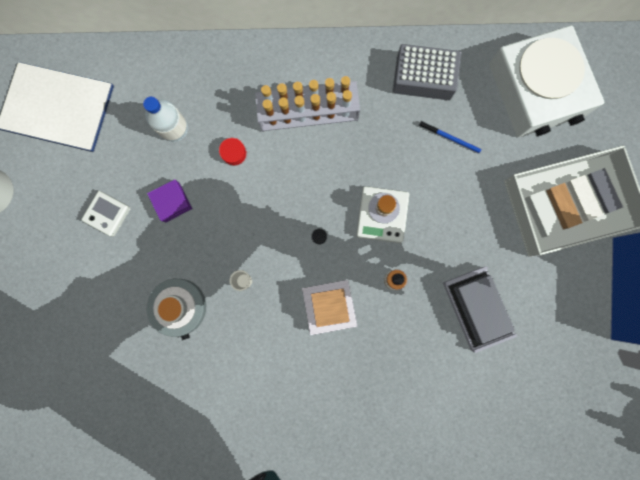

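The top view shows all four centred: jar (387,205), dish (170,309), cardboard box (330,307), slide box (483,308). The bottle (397,279) and beaker (240,281) have not moved. Handing in.

```bash
python3 -c "
from bench import *
print(get_obs()['qvel'],get_obs()['tool_pos']);print(close_job())"
```

```text
[-0.00484317  0.00198003 -0.00392941 -0.00108207 -0.00141268  0.00025136] [ 0.4156967  -0.4753903   0.24569562]
the job is handed in; nothing more can be done
None
```

I took the stack apart and set each container on its own station, then handed the job in at about 27 s of the 122 s allowed. `close_job` reports no verdict, so these are my own last checks:

- **Position:** Each container was within about 3 mm of its station's centre in both cameras, comparing the container and the station in the same camera.
- **Turn:** The cardboard box was within about 1.3° of square to the cold block. The slide box was within about 0.3° of the stand's direction.
- **Height and set-down:** Top heights were within about 1 mm of what each container should show on its station. Each was lowered until it touched, with 3–5 N at the wrist, before I opened the jaws.
- **Bystanders:** The bottle read the same as at the start in both cameras. The beaker read the same in the scene camera, but the top camera gave a different reading (about 8 mm) from only a partial view of it in shadow. In the picture it stands where it did.
- **Disagreement:** The two cameras differ from each other by about 4 mm in x. That is consistent with their stated 2 mm calibration each, and well inside the 15 mm tolerance.

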